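Pack the takeaway carton

ROBOT

A 6-joint arm with a two-finger parallel gripper is mounted at the origin on a cart in front of the work surface, level with it; the furniture and walls round the work are solid. World frame = base frame: x ahead of the robot, y to its left, z up, the work surface at z = 0. Lengths are in m, angles in degrees, forces in N, time in s.
With the tool pointing down it reaches from about 0.3 to 0.75 m from the base axis. Payload 8.5 kg.
Tool frame: the origin (TCP) lies midway between the tips of the shut fingers; the grasp point (between the pads) lies 19 mm behind it; z points along the fingers, y is the line along which they close (so a half turn about z gives the same grasp; the last joint's range is limited). The gripper opens to 85 mm and grips with 20 to 120 N. Pads are 22 mm wide; open, the fingers measure 114 mm over their backs; the gripper's body (76 mm by 85 mm) begins 54 mm behind the grasp point. The pads swing forward as they close: fully open they stand 13 mm farther back than shut.
Start: joints at [-85.388, 21.807, 74.336, -0, 83.858, -12.336], TCP at [0.16, -0.526, 0.231] pointing down, gripper open.
Joint ranges: [-178.18, 178.18], [-50.72, 133.34], [12.68, 142.11], [-81.47, 261.47], [9.98, 163.14], [-165.26, 165.26]. Speed limits (degrees/s): [136.94, 136.94, 180, 180, 180, 180].

INTERFACE

Orientations are given as a 3x3 rotation matrix whose columns are the frame's x, y, z axes.
In Python, from rig import observe, optics, order, spotter gives the robot as it stands.
- The arm moves only by the tool move_arm, never from a script. Its argument "series" is text: rows parted by semicolons, each of 5 numbers parted by spaces: the shift along the tool's x, y, z in cm, then the turn about the tool's z in degrees, then the opening, from -1 (shut) to 1 (fully open). A call has 1 to 8 rows; each row is the pose to reach, as a shift and turn from the pose commanded when the call began, along the tool's axes at that moment; what a row does not reach only later rows make up. A row lasts 1/8 s, in which the tool goes at most 62.5 mm and 10.7 degrees, less where a joint would pass 70% of its speed; a pose out of reach is approached as far as the arm can. A call with a gripper value outside its range is refused whole. The fingers move at their own pace and stop on an object; "force" is the grip in N (left out, the last holds). Time passes only in rows, so rows that repeat a pose let the fingers close. It gives the time, the measured TCP pose, the force, the opening and the grip force at its end, in the units of the state.
- observe(): the state, without advancing time (a new reading comes with each control period).
- optics.get_image(name): name is "side" or "top"; returns a dict with "pixels" (480x640x3 uint8, blue, green, red), "camera_matrix" (3x3 intrinsics, pixels), "dist" ([k1, k2, p1, p2, k3] as OpenCV has them; the pictures are not rectified), "rvec" (rotation vector, rad) and "tvec" (3), from world to camera coordinates, as OpenCV has them. Camera axes: x right, y down, z forward; pixel columns grow to the right and rows downward; lengths in m; the calibration is good to about 2 mm. A picture is of the moment at which its call begins. There is no depth.
- order.close_job(): hands the job in; it is judged then, once.
Trained networks look in the newest picture that a camera, given by its name, has taken for a name from the list of things; names that differ only in an ending like _2 or _b are one class to them, and where a whole thing is asked for, a point or a joint stands for the part that bears it (a point fixed in the world has none). Each returns a list of dicts, best first, with "score" (0 to 1); they miss things now and then, are a little off and sometimes report something else, mostly with a low value. They report only what shows in the picture. A call takes as long as a camera call. They do not tell look-alikes from the thing itself.
- spotter.find_in(thing, camera): "point" ([x, y, z] in m, in world coordinates, good to about 4 mm: the middle of the surface that is visible of it).
- spotter.cut_out(thing, camera): "pixels" (480x640 bool, what is visible of it).
- spotter.mark_of(thing, camera): "point" ([x, y, z] in m, in world coordinates, good to about 4 mm: a listed point, or the origin of a listed thing).
The state is a dict: "time_s": time; "q": joint angles; "qvel": joint speeds; "joint_efforts": joint torques, N m; "position": TCP position; "tool_rot": TCP orientation; "ft_force": force on the tool from outside, world axes, zero at the start; "wrist_torque": the same for the moment, N m; "grip_width": finger opening in m; "gripper_force": force on a finger pad.
Only numpy, scipy, OpenCV 4.12 (cv2) and the standard library are available. Lean on these libraries where they do the work, as an engineer would, in place of code of your own. Each camera call takes 0.05 s, during which the arm holds its last target. There are 200 camera calls.

TASK

Pack the takeaway order: lift the small white canister off its round wooden riser by its handle and set it down upright on the floor of the open cardboard carton, without dropping it. Then close the carton: fold the two short side flaps down flat first, and after them the two long flaps flat over the top. Leave the tea-light glass, the muffin and the round cheese where they are.

Things in the scene. Friction and masses are not known exactly. Their poses are not given: they have to be found in the camera images.
- carton: open brown cardboard carton, fixed, 140 (its x) x 170 (its y) x 105 mm high, walls and floor 4 mm, so 132 x 162 mm clear inside. Origin: centre of its underside; z up; -x side faces roughly to the robot. Flaps on its rim: short ones on its +y and -y sides, long ones on its -x and +x sides. A cloth-covered shelf 205 mm high begins at about x = 0.71 m
- short_flap_left (a joint): short left (+y) flap: cardboard panel 3 mm thick, 134 mm wide, 60 mm from hinge to free edge; hinge through [0, 85, 105] mm in the carton's frame, along its x. Radians: 0 = folded flat over the opening, 1.57 = upright; starts leaning out at 1.75 to 2.1, stop at 2.3. Stays where it is left; about 1 N at its free edge folds it
- short_flap_right (a joint): short right (-y) flap: cardboard panel 3 mm thick, 134 mm wide, 60 mm from hinge to free edge; hinge through [0, -85, 105] mm in the carton's frame, along its x. Radians: 0 = folded flat over the opening, 1.57 = upright; starts leaning out at 1.75 to 2.1, stop at 2.3. Stays where it is left; about 1 N at its free edge folds it
- long_flap_near (a joint): long near (-x) flap: cardboard panel 3 mm thick, 168 mm wide, 68.5 mm from hinge to free edge; hinge through [-70, 0, 108.5] mm in the carton's frame, along its y. Radians: 0 = folded flat over the opening, 1.57 = upright; starts leaning out at 1.75 to 2.1, stop at 2.3. Stays where it is left; about 1 N at its free edge folds it
- long_flap_far (a joint): long far (+x) flap: cardboard panel 3 mm thick, 168 mm wide, 68.5 mm from hinge to free edge; hinge through [70, 0, 108.5] mm in the carton's frame, along its y. Radians: 0 = folded flat over the opening, 1.57 = upright; starts leaning out at 1.75 to 2.1, stop at 2.3. Stays where it is left; about 1 N at its free edge folds it
- short_flap_left_edge (a point): middle of the free edge of the short flap left, on the face that is on top when it is shut (the outer face when it stands open)
- short_flap_right_edge (a point): middle of the free edge of the short flap right, on the face that is on top when it is shut (the outer face when it stands open)
- long_flap_near_edge (a point): middle of the free edge of the long flap near, on the face that is on top when it is shut (the outer face when it stands open)
- long_flap_far_edge (a point): middle of the free edge of the long flap far, on the face that is on top when it is shut (the outer face when it stands open)
- canister: white canister with a steel lid, 66 mm across, 56 mm high to the top of the lid, about 0.22 kg, loose, standing on the riser. Origin: centre of its underside; z up. A rigid arched handle stands over it in its y-z plane: a pale wooden bar 10 mm (x) x 52 mm (y) x 9 mm (z), its underside 23 mm above the lid's top; overall height 89 mm
- canister_grip (a point): centre of the canister's wooden handle bar, 84 mm above its underside; pinch the bar across the canister's x. Axes as the canister's
- riser: round dark wooden riser on four steel legs, 112 mm across, 62 mm high, fixed to the table. Origin: centre of its underside on the table
- tealight: frosted tea-light glass, 60 mm across, 64 mm high, loose; origin at the centre of its underside. Leave it alone
- muffin: pale small muffin with dark chips, 43 mm across, 34 mm high, loose; origin at the centre of its underside. Leave it alone
- wax_cheese: small round yellow cheese, 68 mm across, 40 mm high, loose; origin at the centre of its underside. Leave it alone
Things that resemble listed ones, but are neither listed nor needed, are in the scene too. What is shaped like the canister but pink is not meant.

How it is judged:
By the outcome, as a careful person would: the job done as asked, in the order asked, and still so for the second after the job is handed in, with the robot touching nothing.
It also fails if it takes over 64 s, if anything falls off the work surface, if the arm or the gripper's body presses on something with over 40 N, if the wrist force passes 120 N, or if a joint passes its speed limit or range.

## Working session

There is one attempt and no reset: what is moved stays moved. The work goes in short steps, Python scripts to look and compute and a tool call to move; the robot and the scene stay as the last step left them, time stands still between calls to the robot, and variables do not carry over. Pictures are saved under pics/ and viewed, at most 10 in all, crops included, and the job is handed in when it is done.

Besides the shell and the picture viewer there is one more tool, called as a command line: name --argument value ..., lists and objects as JSON in quotes. move_arm: Moves the arm, as the interface text tells. Its arguments: {"type":"object","properties":{"series":{"type":"string"},"force":{"type":"number"}},"required":["series"]}

```bash
mkdir -p pics; ls; python3 - <<'E'
from rig import observe, optics, order, spotter
import cv2, numpy as np
for c in ("side","top"):
    im=optics.get_image(c); cv2.imwrite(f"pics/{c}0.png",im["pixels"])
    R=cv2.Rodrigues(np.array(im["rvec"],float))[0]; print(c,"campos",(-R.T@np.array(im["tvec"]).ravel()).round(3))
    for t in ["carton","canister","canister_grip","riser","tealight","muffin","wax_cheese","short_flap_left_edge","short_flap_right_edge","long_flap_near_edge","long_flap_far_edge"]:
        print(t,[(np.round(d["point"],3).tolist(),round(d["score"],2)) for d in spotter.mark_of(t,c)[:3]])
s=observe();print(s["time_s"],s["position"],np.round(s["tool_rot"],3).tolist(),s["grip_width"])
E
```

```text
pics
side campos [0.443 0.812 0.615]
carton [([0.513, 0.156, -0.003], 0.78)]
canister [([0.373, -0.158, -0.001], 0.84), ([0.525, -0.136, 0.06], 0.66)]
canister_grip [([0.525, -0.14, 0.146], 0.91), ([0.37, -0.152, 0.089], 0.79), ([0.603, 0.165, 0.173], 0.53)]
riser []
tealight [([0.686, 0.023, -0.0], 0.82)]
muffin [([0.373, -0.017, 0.004], 0.5)]
wax_cheese [([0.369, -0.338, -0.001], 0.82)]
short_flap_left_edge [([0.509, 0.261, 0.159], 0.66)]
short_flap_right_edge [([0.519, 0.052, 0.16], 0.9)]
long_flap_near_edge [([0.416, 0.148, 0.176], 0.78)]
long_flap_far_edge [([0.604, 0.166, 0.171], 0.58)]
top campos [ 0.409 -0.034  1.001]
carton [([0.513, 0.158, 0.001], 0.72), ([0.522, -0.142, 0.063], 0.54)]
canister [([0.371, -0.153, -0.0], 0.96), ([0.521, -0.143, 0.064], 0.93)]
canister_grip [([0.52, -0.14, 0.148], 0.95), ([0.369, -0.156, 0.082], 0.69)]
riser [([0.514, -0.142, -0.002], 0.73), ([0.415, 0.146, 0.174], 0.2)]
tealight [([0.692, 0.026, -0.002], 0.62), ([0.367, -0.334, -0.0], 0.47)]
muffin [([0.373, -0.017, -0.004], 0.65)]
wax_cheese [([0.364, -0.336, 0.0], 0.59)]
short_flap_left_edge [([0.5, 0.264, 0.163], 0.66)]
short_flap_right_edge [([0.521, 0.056, 0.167], 0.88)]
long_flap_near_edge [([0.418, 0.148, 0.173], 0.83)]
long_flap_far_edge [([0.606, 0.162, 0.168], 0.65), ([0.498, 0.265, 0.164], 0.53)]
1.2 [ 0.16032075 -0.52609034  0.23131772] [[0.957, 0.292, -0.0], [0.292, -0.957, 0.0], [0.0, -0.0, -1.0]] 0.08555326525653868
```

View pics/side0.png

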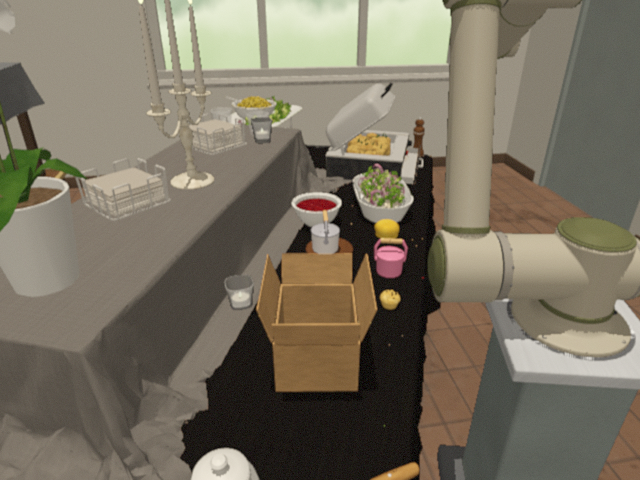

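View pics/top0.png

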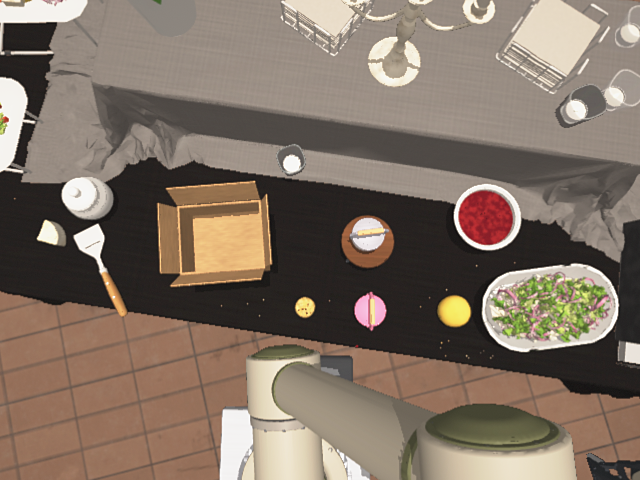

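Candidates for the canister: white one on the riser (top 368,235; side 325,240), pink one (top 370,310; side 390,260), white pot (top 88,198). I pick the white one on the riser. I'll check it in a close crop and measure the bar's direction.

```bash
cat > h.py <<'E'
import numpy as np, cv2
from rig import observe, optics, order, spotter
def unproj(im,uv,z):
    K=np.array(im["camera_matrix"],float);R=cv2.Rodrigues(np.array(im["rvec"],float))[0];t=np.array(im["tvec"],float).ravel()
    n=cv2.undistortPoints(np.array(uv,float).reshape(-1,1,2),K,np.array(im["dist"],float)).reshape(-1,2)
    d=np.c_[n,np.ones(len(n))]@R; c=-R.T@t
    return c+d*((z-c[2])/d[:,2])[:,None]
def proj(im,P):
    return cv2.projectPoints(np.array(P,float).reshape(-1,3),np.array(im["rvec"],float),np.array(im["tvec"],float),np.array(im["camera_matrix"],float),np.array(im["dist"],float))[0].reshape(-1,2)
def pose():
    s=observe();p=np.array(s["position"]);R=np.array(s["tool_rot"]);return s,p,R
def shift(p2,yaw_y=None):
    """cm in tool axes to world p2; turn so that tool y lies along yaw_y deg (mod 180)"""
    s,p,R=pose(); d=R.T@(np.array(p2)-p)*100
    turn=None
    if yaw_y is not None:
        v=R.T@np.array([np.cos(np.radians(yaw_y)),np.sin(np.radians(yaw_y)),0])
        turn=(np.degrees(np.arctan2(-v[0],v[1]))+90)%180-90
    return d.round(2),turn
E
python3 - <<'E'
from h import *
im=optics.get_image("top");px=im["pixels"]
x0,y0=335,205;c=px[y0:y0+65,x0:x0+65]
b,g,r=[c[...,i].astype(int) for i in range(3)]
print(c[30,33],c[28,40])
m=(r>150)&(r-b>35)
n,l,st,_=cv2.connectedComponentsWithStats(m.astype(np.uint8));k=1+np.argmax(st[1:,4]);m=l==k
v,u=np.nonzero(m);P=unproj(im,np.c_[u+x0,v+y0],0.1505)
w,V=np.linalg.eigh(np.cov(P[:,:2].T));print(len(P),P.mean(0),"len",np.sqrt(12*w),"axis deg",np.degrees(np.arctan2(V[1,1],V[0,1])))
big=cv2.resize(c,None,fx=7,fy=7,interpolation=cv2.INTER_NEAREST);bm=cv2.resize((m*255).astype(np.uint8),None,fx=5,fy=5)
vis=np.zeros((455,790,3),np.uint8);vis[:,:455]=big;vis[:325,460:785]=bm[...,None];cv2.imwrite("pics/crop.png",vis)
# carton rim check
lo=unproj(im,[[177,205],[267,196],[271,265],[180,275]],0.105);print(lo.round(3))
print(shift([0.524,-0.141,0.26],0))
E
```

```text
[136 134 143] [120 161 211]
319 [ 0.51651601 -0.15726676  0.1505    ] len [0.03718144 0.06987529] axis deg 72.63887970355155
[[0.575 0.247 0.105]
 [0.597 0.065 0.105]
 [0.456 0.053 0.105]
 [0.433 0.234 0.105]]
(array([ 46.01, -26.24,  -2.87]), np.float64(-73.05083036535014))
```

View pics/crop.png

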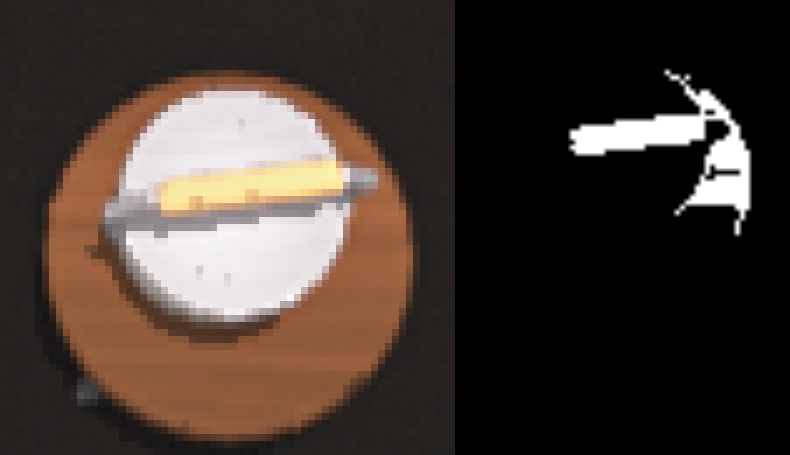

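The crop shows the white canister with a steel lid on the dark wooden riser. Its pale bar runs from crop (160,200) to (343,177), which is image (358,233) to (384,230).

```bash
python3 - <<'E'
from h import *
im=optics.get_image("top")
P=unproj(im,[[335+160/7-.5,205+200/7-.5],[335+343/7-.5,205+177/7-.5]],0.1505);print(P.round(4),P.mean(0).round(4))
d=P[0]-P[1];print("len",np.linalg.norm(d),"axis",np.degrees(np.arctan2(d[1],d[0])))
ax=np.degrees(np.arctan2(d[1],d[0]))-90
g=P.mean(0)
print(ax,shift([g[0],g[1],0.235],ax))
E
```

```text
[[ 0.5179 -0.1159  0.1505]
 [ 0.5251 -0.1661  0.1505]] [ 0.5215 -0.141   0.1505]
len 0.050722755348513913 axis 98.21202375582311
8.212023755823111 (array([ 45.77, -26.31,  -0.37]), np.float64(-81.26299528141307))
```

move_arm --series "5.7 -3.3 -0.5 -10 0; 11.4 -6.6 -0.5 -20 0; 17.1 -9.8 -0.5 -30 0; 22.8 -13.1 -0.5 -40.5 0; 28.5 -16.4 -0.5 -51 0; 34.2 -19.7 -0.5 -61.5 0; 39.9 -23 -0.5 -71.5 0; 45.8 -26.3 -0.5 -81.3 0" --force 40

```text
time_s: 2.3
position: [0.5035, -0.1598, 0.2365]
tool_rot: [[-0.149, 0.989, 0.0], [0.989, 0.149, -0.0], [-0.0, 0.0, -1.0]]
ft_force: [0.4, -0.8, -0.5]
grip_width: 0.043
gripper_force: 0.0
```

```bash
python3 - <<'E'
from h import *
print(shift([.5215,-.141,.127],8.2),pose()[0]["grip_width"])
for c in("top","side"):print([(np.round(d["point"],3),d["score"]) for d in spotter.mark_of("canister_grip",c)])
E
```

```text
(array([ 1.6 ,  2.06, 10.95]), np.float64(0.3722885570970931)) 0.043007726844938046
[(array([ 0.366, -0.156,  0.083]), 0.97), (array([ 0.521, -0.143,  0.148]), 0.88)]
[(array([ 0.525, -0.14 ,  0.146]), 0.91), (array([ 0.37 , -0.152,  0.089]), 0.79), (array([0.603, 0.165, 0.173]), 0.53)]
```

move_arm --series "0 0 0 0 0; 0 0 0 0 0"

```text
time_s: 2.65
position: [0.5016, -0.1625, 0.2364]
tool_rot: [[-0.141, 0.99, -0.0], [0.99, 0.141, -0.0], [-0.0, -0.0, -1.0]]
ft_force: [0.8, 0.7, 0.3]
grip_width: 0.0427
gripper_force: 0.0
```

```bash
python3 - <<'E'
from h import *
print(shift([.522,-.141,.127],8.2),pose()[1])
E
```

```text
(array([ 1.84,  2.33, 10.93]), np.float64(-0.08852356399022199)) [ 0.50159979 -0.16252774  0.23635209]
```

move_arm --series "1.8 2.3 0 0 0; 1.8 2.3 3 0 0; 1.8 2.3 6 0 0; 1.8 2.3 8.5 0 0; 1.8 2.3 10 0 0; 1.8 2.3 10.9 0 0; 1.8 2.3 10.9 0 0; 1.8 2.3 10.9 0 0"

```text
time_s: 3.65
position: [0.5226, -0.1408, 0.128]
tool_rot: [[-0.143, 0.99, 0.001], [0.99, 0.143, -0.001], [-0.001, 0.001, -1.0]]
ft_force: [-1.2, 0.0, -0.2]
grip_width: 0.0425
gripper_force: 0.0
```

move_arm --series "0 0 0 0 -0.5; 0 0 0 0 -0.7; 0 0 0 0 -0.85; 0 0 0 0 -1; 0 0 0 0 -1; 0 0 0 0 -1" --force 40

```text
time_s: 4.4
position: [0.5226, -0.1404, 0.1277]
tool_rot: [[-0.144, 0.99, 0.001], [0.99, 0.144, -0.0], [-0.0, 0.001, -1.0]]
ft_force: [-1.4, 0.6, 6.0]
grip_width: 0.0093
gripper_force: 40.3
```

move_arm --series "0 0 -0.5 0 -1; 0 0 -1.5 0 -1; 0 0 -3.5 0 -1; 0 0 -6.5 0 -1; 0 0 -9.5 0 -1; 0 0 -12 0 -1; 0 0 -13 0 -1; 0 0 -13 0 -1"

```text
time_s: 5.4
position: [0.5223, -0.1404, 0.2573]
tool_rot: [[-0.143, 0.99, 0.0], [0.99, 0.143, -0.0], [-0.0, 0.0, -1.0]]
ft_force: [-0.1, -0.6, -4.0]
grip_width: 0.0091
gripper_force: 39.4
```

```bash
python3 - <<'E'
from h import *
print(shift([.512,.157,.258],4.4),pose()[1],pose()[0]["grip_width"])
for c in("top","side"):
    im=optics.get_image(c); cv2.imwrite(f"pics/{c}1.png",im["pixels"])
    print([(t,np.round(d["point"],3),round(d["score"],2)) for t in("carton","canister_grip","canister","short_flap_left_edge","short_flap_right_edge","long_flap_near_edge","long_flap_far_edge") for d in spotter.mark_of(t,c)[:2]])
E
```

```text
(array([29.58,  3.24, -0.07]), np.float64(3.849886328172502)) [ 0.52234595 -0.14035807  0.25731903] 0.009120513457930126
[('carton', array([ 0.511,  0.158, -0.002]), 0.7), ('canister_grip', array([ 0.52 , -0.139,  0.276]), 0.77), ('canister', array([ 0.521, -0.141,  0.195]), 0.84), ('short_flap_left_edge', array([0.5  , 0.263, 0.164]), 0.97), ('short_flap_right_edge', array([0.52 , 0.051, 0.166]), 0.93), ('long_flap_near_edge', array([0.417, 0.149, 0.17 ]), 0.73), ('long_flap_near_edge', array([ 0.524, -0.14 ,  0.19 ]), 0.4), ('long_flap_far_edge', array([0.604, 0.165, 0.172]), 0.82)]
[('carton', array([0.511, 0.155, 0.001]), 0.9), ('canister_grip', array([ 0.373, -0.011,  0.002]), 0.72), ('canister_grip', array([ 0.525, -0.14 ,  0.275]), 0.71), ('canister', array([ 0.525, -0.138,  0.188]), 0.79), ('canister', array([ 0.373, -0.153, -0.001]), 0.73), ('short_flap_left_edge', array([0.502, 0.261, 0.159]), 0.66), ('short_flap_right_edge', array([0.523, 0.053, 0.164]), 0.88), ('long_flap_near_edge', array([0.419, 0.149, 0.176]), 0.78), ('long_flap_far_edge', array([0.602, 0.167, 0.172]), 0.95)]
```

move_arm --series "2 0.2 0 0.5 -1; 6 0.6 0 1 -1; 11 1.2 0 1.5 -1; 16 1.8 0 2 -1; 21 2.3 0 3 -1; 25.5 2.8 0 3.5 -1; 28.5 3.1 0 3.5 -1; 29.6 3.2 0 3.5 -1"

```text
time_s: 7.2
position: [0.5113, 0.1585, 0.2573]
tool_rot: [[-0.085, 0.996, 0.0], [0.996, 0.085, 0.0], [0.0, 0.0, -1.0]]
ft_force: [-0.5, -0.3, -3.3]
grip_width: 0.0093
gripper_force: 39.3
```

move_arm --series "0 0 0.5 0 -1; 0 0 3 0 -1; 0 0 6 0 -1; 0 0 9 0 -1; 0 0 12 0 -1; 0 0 14.5 0 -1; 0 0 16 0 -1; 0 0 16.5 0 -1"

```text
time_s: 8.2
position: [0.5117, 0.1564, 0.0918]
tool_rot: [[-0.082, 0.997, -0.001], [0.997, 0.082, -0.0], [-0.0, -0.001, -1.0]]
ft_force: [-0.4, -0.3, -2.5]
grip_width: 0.0093
gripper_force: 39.3
```

move_arm --series "0 0 0.8 0 -1; 0 0 1.4 0 -1; 0 0 1.8 0 -1; 0 0 2 0 -1; 0 0 2.15 0 -1; 0 0 2.25 0 -1; 0 0 2.25 0 -1"

```text
time_s: 9.07
position: [0.5116, 0.1571, 0.0698]
tool_rot: [[-0.083, 0.997, 0.0], [0.997, 0.083, 0.0], [0.0, 0.0, -1.0]]
ft_force: [-0.3, 0.7, -2.3]
grip_width: 0.0093
gripper_force: 39.3
```

Not quite touching yet (weight still -2.3 N), so I'll lower a bit further.

move_arm --series "0 0 0.1 0 -1; 0 0 0.2 0 -1; 0 0 0.2 0 -1"

```text
time_s: 9.45
position: [0.5121, 0.1572, 0.0697]
tool_rot: [[-0.083, 0.997, 0.002], [0.997, 0.083, 0.0], [-0.0, 0.002, -1.0]]
ft_force: [-4.7, 0.3, 13.6]
grip_width: 0.0089
gripper_force: 41.5
```

move_arm --series "0 0 -0.15 0 -1; 0 0 -0.15 0 -0.9; 0 0 -0.15 0 -0.7; 0 0 -0.15 0 -0.4; 0 0 -0.15 0 -0.4; 0 0 -0.15 0 -0.4"

```text
time_s: 10.2
position: [0.5116, 0.1571, 0.0693]
tool_rot: [[-0.083, 0.997, -0.0], [0.997, 0.083, -0.0], [-0.0, -0.0, -1.0]]
ft_force: [0.5, -0.7, -0.5]
grip_width: 0.0256
gripper_force: 0.0
```

move_arm --series "0 0 -0.5 0 -0.4; 0 0 -2 0 -0.4; 0 0 -5 0 -0.4; 0 0 -9 0 -0.4; 0 0 -13 0 -0.6; 0 0 -17 0 -1; 0 0 -17 0 -1; 0 0 -17 0 -1"

```text
time_s: 11.2
position: [0.5112, 0.1571, 0.2392]
tool_rot: [[-0.083, 0.997, -0.001], [0.997, 0.083, -0.0], [0.0, -0.001, -1.0]]
ft_force: [0.1, -0.1, -0.3]
grip_width: 0.0006
gripper_force: 0.0
```

```bash
python3 - <<'E'
from h import *
s,p,R=pose();print(s["time_s"],p,s["grip_width"],s["ft_force"])
for c in("top","side"):
    im=optics.get_image(c); cv2.imwrite(f"pics/{c}2.png",im["pixels"])
    print([(t,np.round(d["point"],3),round(d["score"],2)) for t in("canister_grip","canister") for d in spotter.mark_of(t,c)[:2]])
a=cv2.imread("pics/side2.png")[200:400,230:430];cv2.imwrite("pics/side2c.png",cv2.resize(a,None,fx=2.5,fy=2.5))
# plan in carton frame: C=center, yaw 4.8; tool axes
C=np.array([.512,.157,0]);y=np.radians(4.8);Rc=np.array([[np.cos(y),-np.sin(y),0],[np.sin(y),np.cos(y),0],[0,0,1]])
print("tcp in carton",(Rc.T@(p-C)*100).round(2), "turn",shift(p,4.8)[1])
E
```

```text
11.2 [0.51115205 0.15709246 0.2391661 ] 0.0006384147916119737 [ 0.0557308  -0.14369709 -0.34929258]
[('canister_grip', array([ 0.368, -0.155,  0.081]), 0.7), ('canister_grip', array([0.511, 0.157, 0.093]), 0.55), ('canister', array([0.512, 0.155, 0.005]), 0.8), ('canister', array([ 0.37 , -0.151, -0.001]), 0.78)]
[('canister_grip', array([ 0.369, -0.152,  0.088]), 0.98), ('canister_grip', array([0.512, 0.154, 0.089]), 0.38), ('canister', array([ 0.372, -0.154, -0.002]), 0.92)]
tcp in carton [-8.000e-02  2.000e-02  2.392e+01] turn -0.05555308440878548
```

View pics/side2c.png

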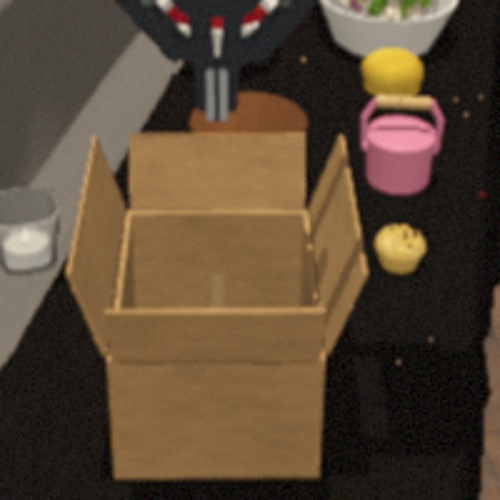

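The canister stands inside the carton, and the tool is aligned with the carton's axes. Next is the left short flap, pushed from outside.

move_arm --series "5 0 0 0 -1; 10 0 0 0 -1; 14 0 0 0 -1; 14 0 4.5 0 -1; 14 0 8.9 0 -1; 14 0 8.9 0 -1; 11.5 0 8.9 0 -1; 9.8 0 8.9 0 -1"

```text
time_s: 12.5
position: [0.5044, 0.2542, 0.1522]
tool_rot: [[-0.082, 0.997, 0.003], [0.997, 0.082, 0.001], [0.001, 0.003, -1.0]]
ft_force: [0.1, 0.8, 0.2]
grip_width: 0.0001
gripper_force: 0.4
```

move_arm --series "-0.8 0 0 0 -1; -1.7 0 0 0 -1; -2.5 0 0.4 0 -1; -3.2 0 0.8 0 -1; -3.8 0 1.4 0 -1; -4.3 0 2 0 -1; -4.6 0 2.6 0 -1; -4.8 0 3.2 0 -1"

```text
time_s: 13.5
position: [0.5074, 0.2068, 0.1179]
tool_rot: [[-0.083, 0.997, -0.0], [0.997, 0.083, -0.0], [-0.0, -0.0, -1.0]]
ft_force: [0.1, 0.2, 0.3]
grip_width: -0.0004
gripper_force: 0.3
```

move_arm --series "-0.1 0 0.5 0 -1; -0.2 0 0.9 0 -1; -0.2 0 1.1 0 -1; -0.2 0 1.2 0 -1; -0.2 0 1.2 0 -1"

```text
time_s: 14.12
position: [0.5077, 0.2049, 0.1078]
tool_rot: [[-0.083, 0.997, 0.001], [0.997, 0.083, -0.0], [-0.0, 0.001, -1.0]]
ft_force: [-3.8, -2.5, 12.8]
grip_width: 0.0002
gripper_force: 6.6
```

```bash
python3 - <<'E'
from h import *
s,p,R=pose()
C=np.array([.512,.157,0]);y=np.radians(4.8);Rc=np.array([[np.cos(y),-np.sin(y),0],[np.sin(y),np.cos(y),0],[0,0,1]])
print("tcp in carton",(Rc.T@(p-C)*100).round(2))
im=optics.get_image("side"); cv2.imwrite("pics/side3.png",cv2.resize(im["pixels"][150:400,200:450],None,fx=2.2,fy=2.2))
print([(t,np.round(d["point"],3),round(d["score"],2)) for t in("short_flap_left_edge",) for d in spotter.mark_of(t,"side")[:2]])
E
```

```text
tcp in carton [-0.03  4.81 10.78]
[('short_flap_left_edge', array([0.513, 0.183, 0.108]), 0.86)]
```

View pics/side3.png

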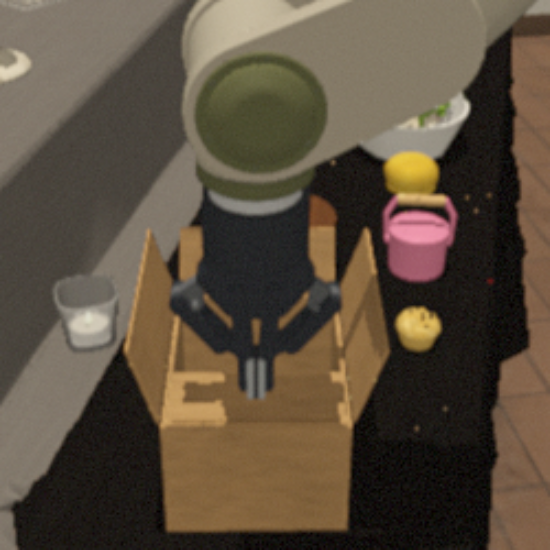

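The left flap lies flat (the fingers are on it around (255,385) in the crop). Right flap next.

move_arm --series "0 0 -4 0 -1; -2 0 -9 0 -1; -7 0 -12 0 -1; -13 0 -12 0 -1; -18.8 0 -12 0 -1; -18.8 0 -8 0 -1; -18.8 0 -4.2 0 -1; -18.8 0 -4.2 0 -1"

```text
time_s: 15.22
position: [0.522, 0.0177, 0.1465]
tool_rot: [[-0.083, 0.997, -0.005], [0.997, 0.083, 0.001], [0.001, -0.005, -1.0]]
ft_force: [0.2, -1.2, 0.5]
grip_width: 0.0004
gripper_force: 0.0
```

move_arm --series "2.2 0 0 0 -1; 4.2 0 0 0 -1; 5 0 0 0 -1; 5.9 0 0 0 -1; 6.7 0 0.4 0 -1; 7.4 0 0.8 0 -1; 8 0 1.4 0 -1; 8.5 0 2 0 -1"

```text
time_s: 16.23
position: [0.5161, 0.1026, 0.1277]
tool_rot: [[-0.083, 0.997, -0.0], [0.997, 0.083, -0.0], [-0.0, -0.0, -1.0]]
ft_force: [-0.2, -0.6, 0.7]
grip_width: -0.0001
gripper_force: 0.3
```

```bash
cat >> h.py <<'E'
def cp():
    s,p,R=pose();C=np.array([.512,.157,0]);y=np.radians(4.8);Rc=np.array([[np.cos(y),-np.sin(y),0],[np.sin(y),np.cos(y),0],[0,0,1]])
    print("tcp in carton",(Rc.T@(p-C)*100).round(2),np.round(s["ft_force"],1),s["time_s"])
E
python3 -c "from h import *;cp()"
```

```text
tcp in carton [-0.05 -5.46 12.77] [-0.2 -0.6  0.7] 16.225
```

move_arm --series "0.2 0 0.6 0 -1; 0.4 0 1.1 0 -1; 0.6 0 1.5 0 -1; 0.6 0 1.8 0 -1; 0.6 0 2 0 -1; 0.6 0 2.1 0 -1; 0.6 0 2.1 0 -1"

```text
time_s: 17.1
position: [0.5157, 0.1083, 0.1079]
tool_rot: [[-0.083, 0.997, 0.001], [0.997, 0.083, 0.0], [-0.0, 0.001, -1.0]]
ft_force: [-1.8, 0.7, 5.4]
grip_width: -0.0002
gripper_force: 2.8
```

move_arm --series "0 0 -4 0 -1; 1 0 -9 0 -1; 3 -3 -12 0 -1; 4.9 -8 -12 0 -1; 4.9 -13.6 -12 0 -1; 4.9 -13.6 -8 0 -1; 4.9 -13.6 -5 0 -1; 4.9 -13.6 -5 0 -1"

```text
time_s: 18.1
position: [0.3752, 0.1457, 0.1564]
tool_rot: [[-0.083, 0.997, -0.004], [0.997, 0.083, -0.0], [-0.0, -0.004, -1.0]]
ft_force: [1.0, -0.7, 0.1]
grip_width: 0.0001
gripper_force: 0.0
```

```bash
python3 - <<'E'
from h import *
cp()
im=optics.get_image("side"); cv2.imwrite("pics/side4.png",cv2.resize(im["pixels"][150:400,200:450],None,fx=2.2,fy=2.2))
print([(t,np.round(d["point"],3),round(d["score"],2)) for t in("short_flap_left_edge","short_flap_right_edge","long_flap_near_edge","long_flap_far_edge") for d in spotter.mark_of(t,"side")[:1]])
E
```

```text
tcp in carton [-13.73   0.02  15.64] [ 1.  -0.7  0.1] 18.1
[('short_flap_left_edge', array([0.512, 0.18 , 0.107]), 0.59), ('short_flap_right_edge', array([0.511, 0.134, 0.107]), 0.65), ('long_flap_near_edge', array([0.416, 0.145, 0.176]), 0.8), ('long_flap_far_edge', array([0.604, 0.168, 0.176]), 0.64)]
```

View pics/side4.png

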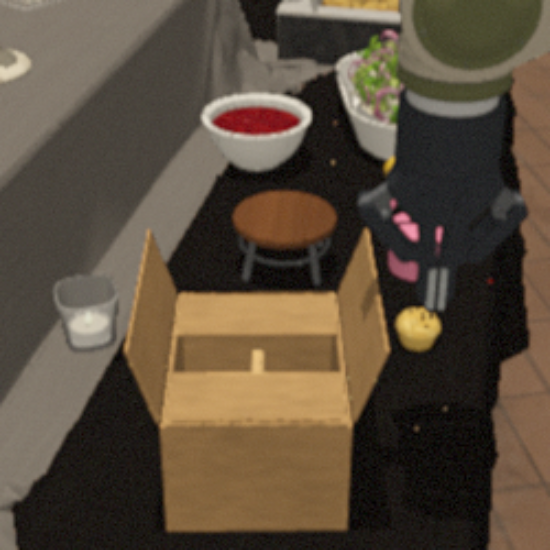

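Both short flaps lie flat, and the canister's bar shows upright in the gap at (258,360). Now the near long flap.

move_arm --series "0 2.5 0 0 -1; 0 4.2 0 0 -1; 0 5.2 0 0 -1; 0 6.2 0 0 -1; 0 7.2 0 0 -1; 0 8.2 0.3 0 -1; 0 9 0.7 0 -1; 0 9.7 1.3 0 -1"

```text
time_s: 19.35
position: [0.4733, 0.154, 0.144]
tool_rot: [[-0.083, 0.997, 0.0], [0.997, 0.083, 0.0], [0.0, 0.0, -1.0]]
ft_force: [-0.9, -0.3, -0.1]
grip_width: 0.0001
gripper_force: 0.2
```

move_arm --series "0 0.5 0.6 0 -1; 0 0.9 1.3 0 -1; 0 1.1 2 0 -1; 0 1.2 2.5 0 -1; 0 1.2 2.9 0 -1; 0 1.2 3.2 0 -1; 0 1.2 3.3 0 -1; 0 1.2 3.3 0 -1"

```text
time_s: 20.35
position: [0.4846, 0.1549, 0.1115]
tool_rot: [[-0.083, 0.997, 0.0], [0.997, 0.083, -0.0], [-0.0, 0.0, -1.0]]
ft_force: [-1.0, -0.8, 1.6]
grip_width: 0.0002
gripper_force: 1.3
```

```bash
python3 -c "from h import *;cp()"
```

```text
tcp in carton [-2.75  0.02 11.15] [-1.  -0.8  1.6] 20.35
```

move_arm --series "0 0 0.1 0 -1; 0 0 0.2 0 -1; 0 0 0.2 0 -1; 0 0 -4 0 -1; 0 1 -9 0 -1; 0 5 -12 0 -1; 0 10.5 -12 0 -1; 0 15.3 -12 0 -1"

```text
time_s: 21.35
position: [0.6388, 0.1676, 0.2316]
tool_rot: [[-0.083, 0.997, 0.001], [0.997, 0.083, 0.0], [0.0, 0.001, -1.0]]
ft_force: [-0.4, -0.3, 0.7]
grip_width: 0.0001
gripper_force: 0.0
```

```bash
python3 - <<'E'
from h import *
cp()
print([(t,np.round(d["point"],3),round(d["score"],2)) for t in("long_flap_near_edge","long_flap_far_edge") for d in spotter.mark_of(t,"side")[:1]])
E
```

```text
tcp in carton [12.72 -0.   23.16] [-0.4 -0.3  0.7] 21.35
[('long_flap_near_edge', array([0.416, 0.145, 0.176]), 0.8), ('long_flap_far_edge', array([0.604, 0.168, 0.176]), 0.64)]
```

move_arm --series "0 0 3 0 -1; 0 0 6 0 -1; 0 0 7.3 0 -1; 0 0 7.3 0 -1; 0 -1.5 7.3 0 -1; 0 -3.2 7.3 0 -1; 0 -4.2 7.3 0 -1; 0 -5.2 7.3 0 -1"

```text
time_s: 22.45
position: [0.5854, 0.1632, 0.1592]
tool_rot: [[-0.083, 0.997, 0.002], [0.997, 0.083, 0.0], [-0.0, 0.002, -1.0]]
ft_force: [1.0, -0.1, -0.6]
grip_width: 0.0002
gripper_force: 0.2
```

move_arm --series "0 -1 0 0 -1; 0 -2 0.3 0 -1; 0 -2.8 0.7 0 -1; 0 -3.5 1.3 0 -1; 0 -4 1.9 0 -1; 0 -4.4 2.6 0 -1; 0 -4.6 3.3 0 -1; 0 -4.7 3.8 0 -1"

```text
time_s: 23.45
position: [0.5383, 0.1594, 0.1197]
tool_rot: [[-0.083, 0.997, -0.001], [0.997, 0.083, 0.0], [0.0, -0.001, -1.0]]
ft_force: [-0.7, -0.7, 1.3]
grip_width: 0.0
gripper_force: 0.2
```

```bash
python3 -c "from h import *;cp()"
```

```text
tcp in carton [2.640e+00 1.000e-02 1.197e+01] [-0.7 -0.7  1.3] 23.45
```

move_arm --series "0 0 0.4 0 -1; 0 0 0.7 0 -1; 0 0 0.9 0 -1; 0 0 1 0 -1; 0 0 1.1 0 -1; 0 0 1.1 0 -1"

```text
time_s: 24.2
position: [0.5387, 0.1594, 0.1112]
tool_rot: [[-0.083, 0.997, 0.002], [0.997, 0.083, -0.0], [-0.0, 0.002, -1.0]]
ft_force: [-5.7, -2.0, 15.5]
grip_width: -0.0002
gripper_force: 7.8
```

move_arm --series "0 0 -2 0 -1; 0 0 -6 0 -1; 0 0 -12 0 -1; -6 0 -14 0 -1; -12 0 -14 0 -1; -18 0 -14 0 -1; -24 0 -14 0 -1; -24 0 -14 0 -1"

```text
time_s: 25.2
position: [0.5585, -0.0836, 0.2489]
tool_rot: [[-0.078, 0.997, -0.0], [0.997, 0.078, -0.0], [-0.0, -0.0, -1.0]]
ft_force: [-0.9, 1.0, -1.1]
grip_width: -0.0001
gripper_force: 0.0
```

```bash
python3 - <<'E'
from h import *
cp()
a=[]
for c,(x,y) in {"side":(210,170),"top":(120,150)}.items():
    im=optics.get_image(c);a.append(cv2.resize(im["pixels"][y:y+240,x:x+200],None,fx=1.95,fy=1.95))
    print([(t,np.round(d["point"],3),round(d["score"],2)) for t in("short_flap_left_edge","short_flap_right_edge","long_flap_near_edge","long_flap_far_edge","tealight","muffin","wax_cheese") for d in spotter.mark_of(t,c)[:1]])
cv2.imwrite("pics/fin.png",np.hstack(a))
E
```

```text
tcp in carton [  2.62 -24.36  24.89] [-0.9  1.  -1.1] 25.2
[('short_flap_left_edge', array([0.512, 0.181, 0.106]), 0.71), ('short_flap_right_edge', array([0.511, 0.158, 0.109]), 0.57), ('long_flap_near_edge', array([0.511, 0.157, 0.112]), 0.67), ('long_flap_far_edge', array([0.51 , 0.156, 0.109]), 0.58), ('tealight', array([ 0.686,  0.023, -0.002]), 0.89), ('muffin', array([ 0.371, -0.019,  0.002]), 0.74), ('wax_cheese', array([ 0.368, -0.337, -0.003]), 0.89)]
[('short_flap_left_edge', array([0.51 , 0.182, 0.109]), 0.5), ('short_flap_right_edge', array([0.514, 0.13 , 0.113]), 0.43), ('long_flap_near_edge', array([0.51 , 0.157, 0.113]), 0.62), ('long_flap_far_edge', array([0.514, 0.155, 0.111]), 0.64), ('tealight', array([ 0.692,  0.023, -0.004]), 0.76), ('muffin', array([0.512, 0.158, 0.006]), 0.63), ('wax_cheese', array([ 0.365, -0.334,  0.   ]), 0.93)]
```

View pics/fin.png

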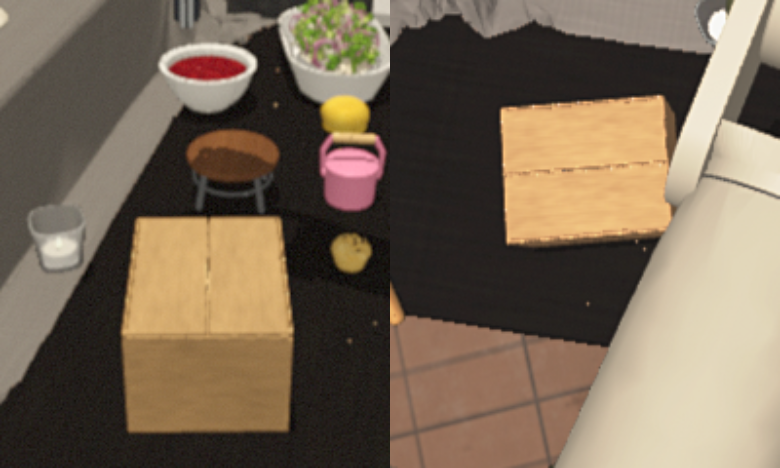

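The picture shows both long flaps flat, meeting in a straight seam (side 208,270; top 585,167). The tea-light, muffin and cheese are unmoved, and the arm is clear.

```bash
python3 -c "from rig import order;print(order.close_job())"
```

```text
the job is handed in; nothing more can be done
None
```

The canister stands upright on the carton floor, the carton is closed with the short flaps folded first and the long flaps over them, and the job is handed in at about 25 s with the tea-light, muffin and cheese left where they were; no verdict came back.

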